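# Draw the tall bored plate from its rack and hold it over the inspection mirror

## Task

Three aluminium plates stand on edge in a slotted rack: take the tallest one, the plate with the large round bore, by its top edge, draw it straight up out of its slot, and hold it over the middle of the long inspection mirror so that its lower edge can be looked at for burrs. Hold it upright, level and still, in line with the mirror's long side, with its lower edge about 10 cm above the glass, and finish while holding it there: do not put it down or let go. Do not touch the mirror, do not tip the plate on the way, and leave the other two plates and the loose parts on the table where they are.

Things in the scene. Friction and masses are not known exactly. Their poses are not given: they have to be found in the camera images.
- tall_plate: the tallest of the three plates: aluminium, 8 mm thick, 100 mm wide, 130 mm tall, with a 44 mm round bore through it whose centre is 60 mm above the lower edge; about 0.26 kg (varies). It is loose and stands on edge in one of the rack's three slots. Origin: middle of its lower edge. z: up the plate to its top edge; x: through the 8 mm thickness; y: along the 100 mm width. The upper 48 mm is solid metal, to be gripped across the 8 mm thickness.
- plain_plate_1: loose lower plate, aluminium, without a bore, 8 mm thick, 100 mm wide, 80 mm tall, standing in another slot. Origin and axes as for the tall plate. To be left in the rack.
- plain_plate_2: loose lower plate, aluminium, without a bore, 8 mm thick, 100 mm wide, 70 mm tall, standing in another slot. Origin and axes as for the tall plate. To be left in the rack.
- rack: plate rack, fixed to the surface plate: 126 mm (x) by 132 mm (y), 43 mm tall. Origin: centre of its underside. Three slots 44 mm apart along x (at x = -44, 0 and +44 mm), any plate in any slot; each slot is 10 mm wide, holds a plate's two upright edges in black combs at either end, and lets the plate stand on the base 8 mm above the table. The combs reach 35 mm up from that base. Plates stand with their faces looking along x, with about 1 mm of play on either side.
- mirror_glass (a point): middle of the glass of the inspection mirror, which is fixed to the table face up: a flat aluminium frame 84 mm (x) by 184 mm (y), grey glass 168 by 68 mm, 14 mm above the table. y: along its long side; z: up. Rack and mirror may be either way round, left or right.
- housing: loose turned aluminium housing, 46 mm diameter, 38 mm tall, on the table between rack and mirror. Origin: centre of its underside. Bystander.
- v_block_a: loose steel V-block, 33 x 40 x 34 mm, on the table between rack and mirror. Origin: centre of its underside. Bystander.
- v_block_b: loose steel V-block, 33 x 40 x 34 mm, on the table between rack and mirror. Origin: centre of its underside. Bystander.
- mirror: the same inspection mirror as a whole; origin: centre of its underside, on the table, 14 mm below the glass; same axes.
There are look-alikes about, which are no part of the job. What is shaped like the tall_plate but brown or red is not meant. Leave any orange look-alike of the rack alone.

How it is judged:
On the way:
1. the tall plate has been drawn straight up: clear of the combs, still above the rack and upright (z of tall_plate in the frame of rack above 0.05 m and horizontal distance between tall_plate and rack below 0.075 m and angle between tall_plate's own z axis and vertical below 0.25 rad), for 0.1 s.
At the end, for the whole second after the job is handed in: The tall plate hangs in the fingers alone, touching nothing else: lower edge within 35 mm of the mirror's middle in plan and 60 to 150 mm above the glass, upright within 0.1 rad, in line within 0.2 rad, slower than 20 mm/s and 0.15 rad/s; both other plates still stand in their slots (horizontal distance between tall_plate and mirror_glass below 0.035 m and z of tall_plate in the frame of mirror_glass between 0.06 and 0.15 m and angle between tall_plate's own z axis and vertical below 0.1 rad and angle between the y axis of tall_plate and the y axis of mirror_glass, either way round below 0.2 rad and linear speed of tall_plate below 0.02 m/s and angular speed of tall_plate below 0.15 rad/s and contact force between the fingers and tall_plate above 1 N and contact force between tall_plate and mirror below 0.05 N and contact force between tall_plate and rack below 0.05 N and z of each of plain_plate_1, plain_plate_2 in the frame of rack below 0.015 m); the arm keeps its last pose, push and grip.
It fails at once if the tall plate is tipped by more than 0.35 rad (angle between tall_plate's own z axis and vertical above 0.35 rad).
It fails at once if the mirror is touched (contact force between mirror and anything else above 0.5 N).
It fails at once if another plate is shifted by more than 15 mm (distance of any of plain_plate_1, plain_plate_2 from where it was at the start of the episode above 0.015 m).
It fails at once if a loose bystander is pushed more than 20 mm (distance of any of housing, v_block_a, v_block_b from where it was at the start of the episode above 0.02 m).
It also fails if it takes over 48 s, if anything falls off the work surface, if the arm or the gripper's body presses on something with over 40 N, if the wrist force passes 120 N, or if a joint passes its speed limit or range.

## Robot

A 6-joint arm with a two-finger parallel gripper is mounted at the origin on a cart in front of the work surface, level with it; the furniture and walls round the work are solid. World frame = base frame: x ahead of the robot, y to its left, z up, the work surface at z = 0. Lengths are in m, angles in rad, forces in N, time in s.
With the tool pointing down it reaches from about 0.25 to 0.775 m from the base axis. Payload 4 kg.
Tool frame: the origin (TCP) lies at the centre of the arm's flange, where the gripper is bolted on; the fingertips stand ahead of it and the grasp point (between the pads) lies 180 mm ahead of it (robot.tcp_to_tips is the z of the fingertips in the tool frame, in m); z points along the fingers, y is the direction in which the jaws open and shut (so a half turn about z gives the same grasp; the last joint's range is limited). The gripper opens to 94 mm and grips with 3 to 60 N. Pads are 16 mm wide; open, the fingers measure 119 mm over their backs; the gripper's body (75 mm by 177 mm) begins 78 mm behind the grasp point.
Start: joints at [-1.439, 0.087, 1.371, -0, 1.684, -0.103], TCP at [0.128, -0.535, 0.405] pointing down, gripper open.
Joint ranges: [-3.1, 3.1], [-0.76, 2.03], [0.27, 2.55], [-1.08, 4.22], [0.17, 2.65], [-2.57, 2.57]. Speed limits (rad/s): [2.79, 2.79, 3.14, 3.14, 3.14, 3.14].

## Interface

Orientations are given as [roll, pitch, yaw] about the fixed x, y, z axes, in that order (R = Rz(yaw) Ry(pitch) Rx(roll)).
In Python, from bench import robot gives the robot as it stands.
- The arm moves only by the tool move_arm, never from a script. Its argument "increments" is a list that holds one entry, the list of rows, each a list of 7 numbers: the opening, from 0 (shut) to 1 (fully open), then the shift along the tool's x, y, z as a fraction of full scale, then the turn, a rotation vector about the tool's x, y, z as a fraction of full scale. In form: [[[jaw, dx, dy, dz, rx, ry, rz], ...]]. A call has 1 to 8 rows; each row is the pose to reach, as a shift and turn from the pose commanded when the call began, along the tool's axes at that moment; what a row does not reach only later rows make up. Full scale, the value 1, is 0.1 m for a shift and pi/2 rad for a turn. A row lasts 1/12 s, in which the tool goes at most 41.7 mm and 7.16 degrees, less where a joint would pass 70% of its speed; a pose out of reach is approached as far as the arm can. A call with a number of a shift or a turn outside -1 to 1 is refused whole. A call with a gripper value outside its range is refused whole. The fingers move at their own pace and stop on an object; the grip force is fixed at half the most. Time passes only in rows, so rows that repeat a pose let the fingers close. It gives the time, the measured TCP pose, the force and the opening at its end, in the units of the state.
- robot.get_obs(): the state, without advancing time (a new reading comes with each control period).
- robot.snapshot(name): name is "scene" or "side" or "wrist"; returns (picture, depth): 420x560x3 uint8, red, green, blue; 420x560 float32, m along the optical axis (not along the pixel's ray), 0 where there is no reading.
- robot.camera_params(name): a dict with "mtx" (3x3 intrinsics, pixels), "k1" (the pictures are not rectified: a ray, as slopes to the right and down, at radius r is drawn at 1 + k1 r^2 times it, then the intrinsics apply), "R" (3x3) and "t" (3): a world point X has camera coordinates R X + t. Camera axes: x right, y down, z forward; pixel columns grow to the right and rows downward; lengths in m; the calibration is good to about 2 mm. A picture is of the moment at which its call begins: read the wrist's pose just before it. camera_params takes no time and is no camera call; for the wrist camera it gives the pose at the moment of the call.
- robot.close_job(): hands the job in, once; it reports no verdict.
The state is a dict: "time": time; "joint_positions": joint angles; "qvel": joint speeds; "joint_torque": joint torques, N m; "tool_pos": TCP position; "ee_rot": TCP orientation; "wrist_force": force on the tool from outside, world axes, zero at the start; "wrist_torque": the same for the moment, N m; "width": finger opening in m.
Only numpy, scipy, OpenCV 4.12 (cv2) and the standard library are available. Lean on these libraries where they do the work, as an engineer would, in place of code of your own. Each camera call takes 0.05 s, during which the arm holds its last target.

## Working session

There is one attempt and no reset: what is moved stays moved. The work goes in short steps, Python scripts to look and compute and a tool call to move; the robot and the scene stay as the last step left them, time stands still between calls to the robot, and variables do not carry over. Pictures are saved under pics/ and viewed, and the job is handed in when it is done.

Besides the shell and the picture viewer there is one more tool, called as a command line: name --argument value ..., lists and objects as JSON in quotes. move_arm: Moves the arm, as the interface text tells. Its arguments: {"type":"object","properties":{"increments":{"type":"array","items":{"type":"array","items":{"type":"array","items":{"type":"number","minimum":-1,"maximum":1}}}}},"required":["increments"]}

```bash
mkdir -p pics; cat > h.py <<'E'
import numpy as np, cv2
from bench import robot
def rays(name,uv,P=None):
    P=P or robot.camera_params(name); K=np.array(P['mtx']);R=np.array(P['R']);t=np.array(P['t']);k=P['k1']
    uv=np.atleast_2d(uv).astype(float)
    n=cv2.undistortPoints(uv.reshape(-1,1,2),K,np.array([k,0,0,0.]))[:,0]
    d=np.c_[n,np.ones(len(n))]@R
    return -R.T@t,d
def plane(name,uv,z,P=None):
    c,d=rays(name,uv,P); return c+d*((z-c[2])/d[:,2])[:,None]
def depthpts(name,uv,dep,P=None):
    c,d=rays(name,uv,P); uv=np.atleast_2d(uv).astype(int); return c+d*dep[uv[:,1],uv[:,0]][:,None]
E
python3 - <<'E'
from h import *
o=robot.get_obs();print(o)
for n in('scene','side','wrist'):
    P=robot.camera_params(n);im,d=robot.snapshot(n)
    cv2.imwrite(f'pics/{n}0.png',im[...,::-1]);np.savez(f'{n}0.npz',im=im,d=d,**P);print(n,P['mtx'][0],-np.array(P['R']).T@P['t'],np.array(P['R'])[2])
print(robot.tcp_to_tips)
E
```

```text
{'time': 0.0, 'joint_positions': array([-1.43908014e+00,  8.79104588e-02,  1.37224708e+00, -4.11278916e-05,
        1.68356567e+00, -1.03080469e-01]), 'qvel': array([-0.00050389, -0.0006428 ,  0.00046601, -0.00013747, -0.00239077,
        0.00095862]), 'joint_torque': array([ 9.33722076e-04, -3.40181887e+01, -3.02425790e+01,  7.18005351e-02,
        3.29908356e-02, -1.56008773e-04]), 'tool_pos': array([ 0.12793908, -0.53479047,  0.40353169]), 'ee_rot': array([-3.13946921e+00, -1.78569911e-04,  2.34791883e-01]), 'wrist_force': array([0.37303864, 0.07528462, 0.67658066]), 'wrist_torque': array([-0.01284337, -0.0213576 , -0.01459768]), 'width': 0.09371311904827746}
scene [545.28484794   0.         284.38238877] [ 0.01802193 -1.32203186  0.64107172] [ 0.38885093  0.83779666 -0.38326455]
side [460.58201145   0.         280.21794393] [0.09652238 1.00916531 0.46784637] [ 0.39882227 -0.84690672 -0.35169562]
wrist [339.37627958   0.         277.54237573] [ 0.19511615 -0.51835267  0.38368375] [-0.23255922 -0.05300158 -0.97113698]
0.1992
```

View pics/scene0.png

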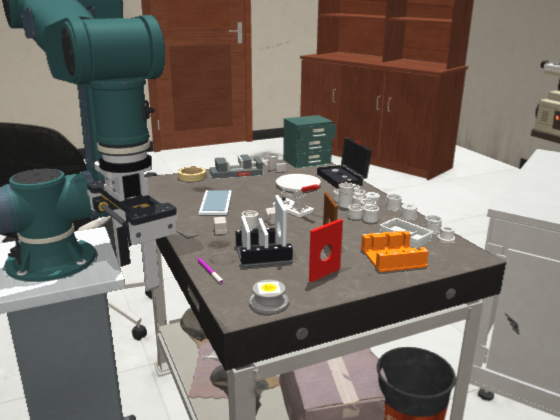

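View pics/side0.png

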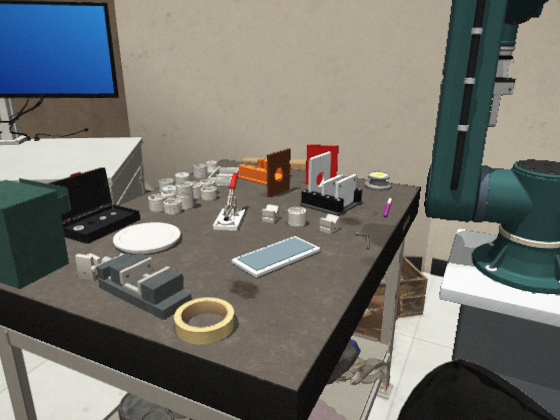

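View pics/wrist0.png

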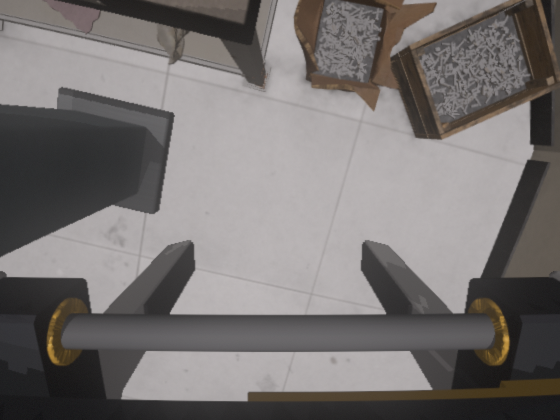

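The scene picture shows the rack at about (263,245), with the tall bored plate rightmost at (281,222), and the mirror at (215,201). The side picture shows the mirror at (277,255). I'll zoom in.

```bash
python3 - <<'E'
from h import *
s=np.load('scene0.npz');im=s['im'][...,::-1];a=im[180:280,190:310]
b=np.load('side0.npz')['im'][...,::-1][135:285,220:400]
cv2.imwrite('pics/sc_crop.png',cv2.resize(a,None,fx=6,fy=6,interpolation=cv2.INTER_CUBIC))
cv2.imwrite('pics/si_crop.png',cv2.resize(b,None,fx=4,fy=4,interpolation=cv2.INTER_CUBIC))
for n,L in(('scene',[(281,205),(262,228),(247,230),(265,258),(240,245),(291,247),(215,201),(221,225)]),('side',[(277,255),(320,170),(347,187),(330,205),(270,213),(297,216)])):
    z=np.load(n+'0.npz'); P={k:z[k] for k in('mtx','k1','R','t')}
    P['k1']=float(P['k1'])
    for p,q in zip(L,depthpts(n,L,z['d'],P)):print(n,p,q.round(3))
E
```

```text
scene (281, 205) [ 0.53  -0.2    0.139]
scene (262, 228) [ 0.486 -0.184  0.078]
scene (247, 230) [ 0.44  -0.2    0.088]
scene (265, 258) [ 0.474 -0.23   0.019]
scene (240, 245) [ 0.448 -0.125  0.012]
scene (291, 247) [ 0.536 -0.247  0.044]
scene (215, 201) [0.481 0.185 0.016]
scene (221, 225) [ 0.432 -0.021  0.028]
side (277, 255) [0.481 0.207 0.014]
side (320, 170) [ 0.532 -0.181  0.095]
side (347, 187) [ 0.445 -0.164  0.062]
side (330, 205) [ 0.473 -0.107  0.024]
side (270, 213) [0.588 0.026 0.027]
side (297, 216) [0.514 0.022 0.031]
```

View pics/sc_crop.png

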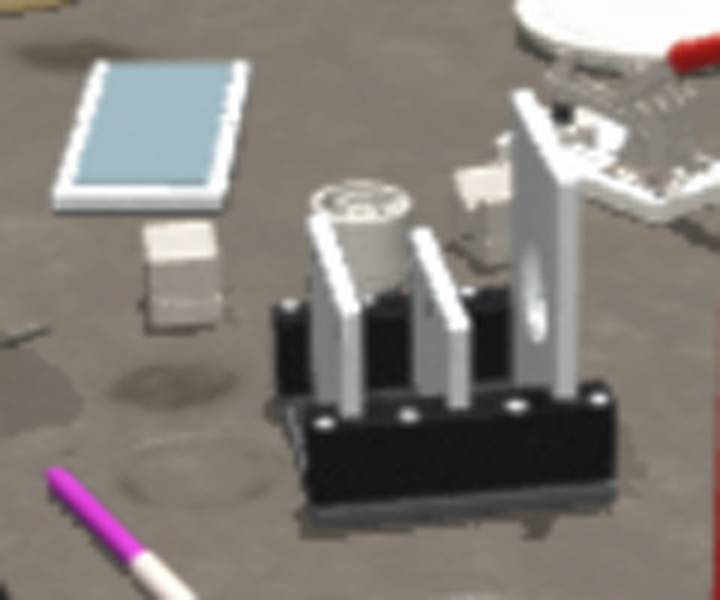

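View pics/si_crop.png

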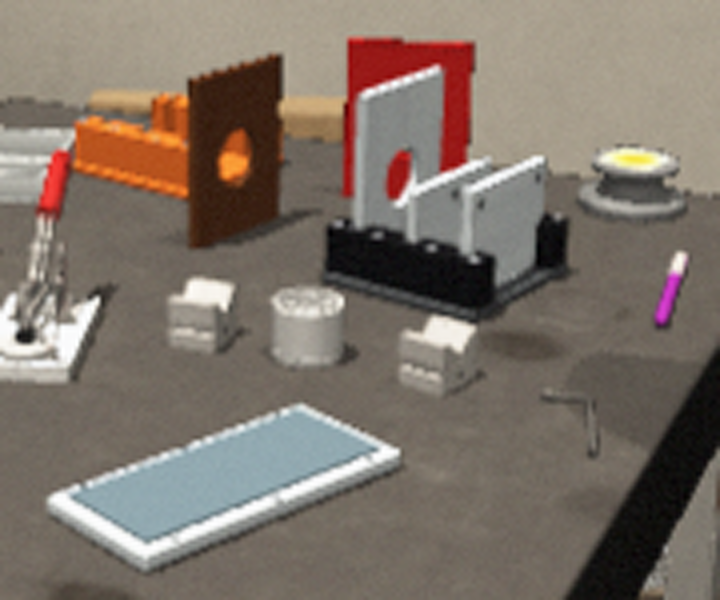

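```bash
python3 - <<'E'
from h import *
def L(n):
    z=np.load(n+'0.npz');P={k:z[k] for k in('mtx','k1','R','t')};P['k1']=float(P['k1']);return z['im'],z['d'],P
for n,box,off,s in(('scene',[(513,92),(534,92),(580,178),(560,183)],(190,180),6),('side',[(357,98),(363,100),(443,70),(437,66)],(220,135),4)):
    im,d,P=L(n)
    uv=np.array(box)/s+np.array(off)-.5+.5/s
    p=plane(n,uv,.138,P);print(n,'top corners',p.round(4).tolist(),'mean',p.mean(0).round(4))
    a=.5*(p[0]+p[1]);b=.5*(p[2]+p[3]);v=b-a;print('width',np.linalg.norm(v),'yaw of -y',np.degrees(np.arctan2(v[0],-v[1])))
    # glass
    i=im.astype(int);m=((i[...,2]-i[...,0]>20)&(i[...,2]>100)).astype(np.uint8)
    x0=(190,180,260,220) if n=='scene' else (220,225,330,285)
    mm=np.zeros_like(m);mm[x0[1]:x0[3],x0[0]:x0[2]]=m[x0[1]:x0[3],x0[0]:x0[2]]
    c=max(cv2.findContours(mm,0,1)[0],key=cv2.contourArea)
    w=plane(n,c[:,0],.014,P)[:,:2]
    r=cv2.minAreaRect((w*1000).astype(np.float32));print('glass',r)
    # depth points on plates / z>0.05 in area
    V,U=np.mgrid[0:420,0:560];uv=np.c_[U.ravel(),V.ravel()];q=depthpts(n,uv,d,P)
    k=(q[:,2]>.05)&(q[:,2]<.15)&(abs(q[:,0]-.49)<.09)&(abs(q[:,1]+.19)<.09)&(d.ravel()>0)
    q=q[k];k=(q[:,0]>.515)&(q[:,2]>.10)
    f=q[k];print('tall',len(f),np.median(f,0),f.min(0),f.max(0),'fit x=a+b*y',np.polyfit(f[:,1],f[:,0],1))
    # rack top
E
```

```text
scene top corners [[0.5444, -0.1304, 0.138], [0.5527, -0.1339, 0.138], [0.5307, -0.2282, 0.138], [0.5211, -0.2298, 0.138]] mean [ 0.5372 -0.1806  0.138 ]
width 0.09950893784409633 yaw of -y -13.157397627224928
glass ((485.5237121582031, 195.30604553222656), (159.6861114501953, 67.23207092285156), 66.77222442626953)
tall 223 [ 0.52938284 -0.19684518  0.12617397] [ 0.51968705 -0.23782578  0.10017947] [ 0.54906818 -0.13201532  0.14292615] fit x=a+b*y [0.20226455 0.56974398]
side top corners [[0.5465, -0.1278, 0.138], [0.5409, -0.1248, 0.138], [0.52, -0.2276, 0.138], [0.5279, -0.2368, 0.138]] mean [ 0.5338 -0.1792  0.138 ]
width 0.10774664882661675 yaw of -y -10.571557166854614
glass ((487.3013610839844, 195.45285034179688), (166.30743408203125, 67.08589172363281), 66.35254669189453)
tall 315 [ 0.5332375  -0.17439542  0.12133912] [ 0.51965748 -0.23551695  0.10034416] [ 0.55151256 -0.13345888  0.14045252] fit x=a+b*y [0.25326432 0.57858727]
```

```bash
cat >> h.py <<'E'
from scipy.spatial.transform import Rotation as Ro
def inc(target,yawdeg,pose=None):
    o=robot.get_obs(); p,e=(o['tool_pos'],o['ee_rot']) if pose is None else pose
    R=Ro.from_euler('xyz',e); T=Ro.from_euler('xyz',[np.pi,0,np.radians(yawdeg)])
    s=R.inv().apply(np.array(target)-p)/.1; r=(R.inv()*T).as_rotvec()/(np.pi/2)
    print('t',round(o['time'],2),'pos',p.round(4),'rpy',np.degrees(e).round(2),'w',round(o['width'],4),'F',o['wrist_force'].round(2))
    print('need shift(/0.1)',s.round(4),'turn',r.round(4))
E
python3 - <<'E'
from h import *
inc([.536,-.18,.405],77.5)
def L(n):
    z=np.load(n+'0.npz');P={k:z[k] for k in('mtx','k1','R','t')};P['k1']=float(P['k1']);return z['im'],z['d'],P
# frame corner check
im,d,P=L('scene');uv=np.array([(97,62),(247,62),(222,190),(55,188)])/6+np.array([190,180])
p=plane('scene',uv,.014,P);print(p.round(3),p.mean(0));
im,d,P=L('side');uv=np.array([(302,407),(400,455),(147,555),(50,502)])/4+np.array([220,135])
p=plane('side',uv,.014,P);print(p.round(3),p.mean(0))
E
```

```text
t 0.15 pos [ 0.1279 -0.5348  0.4038] rpy [-1.799e+02 -1.000e-02  1.345e+01] w 0.094 F [ 0.52  0.17 -0.51]
need shift(/0.1) [ 4.7942 -2.5018 -0.0072] turn [-9.000e-04 -7.000e-04 -7.117e-01]
[[0.485 0.289 0.014]
 [0.559 0.257 0.014]
 [0.488 0.093 0.014]
 [0.414 0.128 0.014]] [0.4866159  0.19189393 0.014     ]
[[0.483 0.104 0.014]
 [0.408 0.138 0.014]
 [0.482 0.298 0.014]
 [0.554 0.271 0.014]] [0.48154738 0.20270159 0.014     ]
```

move_arm --increments '[[[1,0.24,-0.125,0,0,0,0],[1,0.48,-0.25,0,0,0,0],[1,0.72,-0.375,0,0,0,0],[1,0.96,-0.5,0,0,0,0]]]'

```text
time: 0.48
tool_pos: [0.2103, -0.4632, 0.4042]
ee_rot: [-3.141, -0.0, 0.234]
wrist_force: [0.4, -0.5, 0.5]
width: 0.0938
```

move_arm --increments '[[[1,0.24,-0.125,0,0,0,0],[1,0.48,-0.25,0,0,0,0],[1,0.72,-0.375,0,0,0,0],[1,0.96,-0.5,0,0,0,0]]]'

```text
time: 0.82
tool_pos: [0.2922, -0.3919, 0.4043]
ee_rot: [-3.141, 0.0, 0.235]
wrist_force: [0.6, -0.6, -0.2]
width: 0.0944
```

move_arm --increments '[[[1,0.24,-0.125,0,0,0,0],[1,0.48,-0.25,0,0,0,0],[1,0.72,-0.375,0,0,0,0],[1,0.96,-0.5,0,0,0,0]]]'

```text
time: 1.15
tool_pos: [0.3739, -0.3209, 0.4043]
ee_rot: [-3.141, 0.0, 0.235]
wrist_force: [0.3, 0.4, -0.7]
width: 0.0939
```

move_arm --increments '[[[1,0.12,-0.06,0,0,0,-0.07],[1,0.24,-0.125,0,0,0,-0.14],[1,0.36,-0.19,0,0,0,-0.21],[1,0.48,-0.25,0,0,0,-0.28],[1,0.6,-0.31,0,0,0,-0.35],[1,0.72,-0.375,0,0,0,-0.42],[1,0.84,-0.44,0,0,0,-0.49],[1,0.96,-0.5,0,0,0,-0.56]]]'

```text
time: 1.82
tool_pos: [0.4553, -0.2505, 0.4042]
ee_rot: [-3.141, -0.0, 1.12]
wrist_force: [1.4, -0.0, 0.8]
width: 0.0941
```

```bash
python3 - <<'E'
from h import *
inc([.536,-.18,.405],77.5)
P=robot.camera_params('wrist');im,d=robot.snapshot('wrist');cv2.imwrite('pics/w1.png',im[...,::-1]);np.savez('w1.npz',im=im,d=d,**P)
E
```

```text
t 1.82 pos [ 0.4553 -0.2505  0.4042] rpy [-179.95   -0.     64.17] w 0.0941 F [ 1.41 -0.04  0.78]
need shift(/0.1) [ 0.986   0.4194 -0.0081] turn [-5.000e-04 -1.000e-04 -1.481e-01]
```

View pics/w1.png

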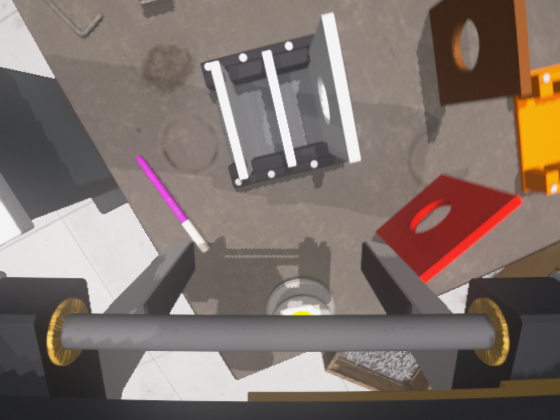

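The wrist view shows the rack at (280,110), with the tall plate's white top edge running from (328,15) to (355,161).

```bash
python3 - <<'E'
from h import *
z=np.load('w1.npz');P={k:z[k] for k in('mtx','k1','R','t')};P['k1']=float(P['k1']);im=z['im']
m=(im.min(2)>215).astype(np.uint8);m[170:]=0;m[:,:200]=0;m[:,380:]=0
n,l,s,c=cv2.connectedComponentsWithStats(m)
for i in range(1,n):
    if s[i,4]<200: continue
    uv=np.argwhere(l==i)[:,::-1]
    for h in(.138,.088,.078):
        w=plane('wrist',uv,h,P)[:,:2]
        r=cv2.minAreaRect((w*1000).astype(np.float32));dd=w-w.mean(0);v=np.linalg.svd(dd,full_matrices=False)[2][0]
        print(s[i],h,np.round(r[0],1),np.round(r[1],1),'axis deg',np.degrees(np.arctan2(v[1],v[0]))%180-90)
cv2.imwrite('pics/m1.png',cv2.resize(m[0:200,190:400]*255,None,fx=3,fy=3))
E
```

```text
[ 322   13   38  149 1738] 0.138 [ 536.9 -183.2] [99.9  8. ] axis deg -12.471856424556321
[ 322   13   38  149 1738] 0.088 [ 547.4 -182.2] [120.2   9.7] axis deg -12.471856424556307
[ 322   13   38  149 1738] 0.078 [ 549.5 -182. ] [124.2  10. ] axis deg -12.471856424556307
[ 262   50   34  117 1023] 0.138 [ 492.2 -176.3] [79.7  6.1] axis deg -12.4932402081551
[ 262   50   34  117 1023] 0.088 [ 493.6 -174. ] [95.8  7.3] axis deg -12.4932402081551
[ 262   50   34  117 1023] 0.078 [ 493.9 -173.5] [99.1  7.6] axis deg -12.4932402081551
[ 205   61   41  109 1024] 0.138 [ 457.5 -164.8] [76.6  9.6] axis deg -11.962801639903532
[ 205   61   41  109 1024] 0.088 [ 451.9 -160.1] [92.1 11.5] axis deg -11.962801639903532
[ 205   61   41  109 1024] 0.078 [ 450.8 -159.1] [95.2 11.9] axis deg -11.962801639903532
```

View pics/m1.png

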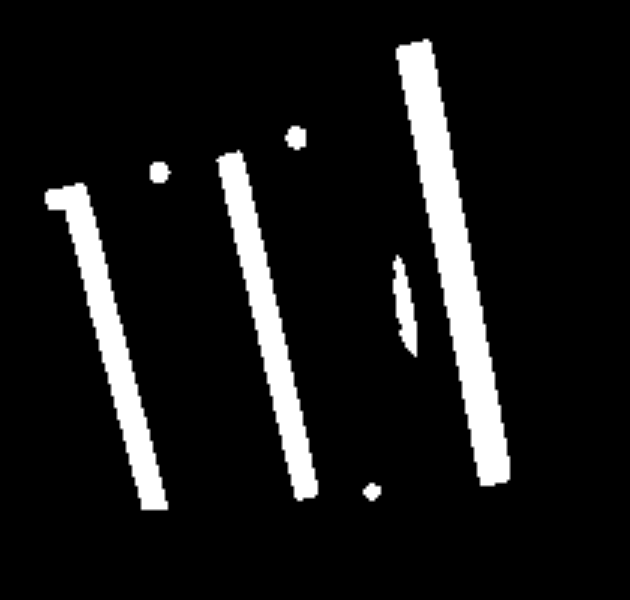

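```bash
python3 - <<'E'
from h import *
inc([.537,-.183,.404],77.5)
E
```

```text
t 1.87 pos [ 0.4565 -0.2493  0.4041] rpy [-1.7999e+02 -1.2000e-01  6.4490e+01] w 0.0938 F [1.22 0.07 0.53]
need shift(/0.1) [0.9448 0.4407 0.0029] turn [-0.     -0.0014 -0.1446]
```

move_arm --increments '[[[0.6,0.24,0.11,0,0,0,-0.035],[0.6,0.48,0.22,0,0,0,-0.07],[0.6,0.72,0.33,0,0,0,-0.11],[0.6,0.944,0.44,0,0,0,-0.144],[0.6,0.944,0.44,0,0,0,-0.144],[0.6,0.944,0.44,0,0,0,-0.144],[0.6,0.944,0.44,0,0,0,-0.144]]]'

```text
time: 2.45
tool_pos: [0.5355, -0.1862, 0.4043]
ee_rot: [-3.14, 0.001, 1.339]
wrist_force: [0.4, -0.3, -0.5]
width: 0.057
```

```bash
python3 - <<'E'
from h import *
inc([.537,-.183,.404],77.5)
P=robot.camera_params('wrist');im,d=robot.snapshot('wrist');cv2.imwrite('pics/w2.png',im[...,::-1]);np.savez('w2.npz',im=im,d=d,**P)
m=(im.min(2)>215).astype(np.uint8)
n,l,s,c=cv2.connectedComponentsWithStats(m)
for i in range(1,n):
    if s[i,4]<200: continue
    uv=np.argwhere(l==i)[:,::-1];w=plane('wrist',uv,.138,P)[:,:2]
    r=cv2.minAreaRect((w*1000).astype(np.float32));dd=w-w.mean(0);v=np.linalg.svd(dd,full_matrices=False)[2][0]
    print(s[i],np.round(r[0],1),np.round(r[1],1),'axis deg',np.degrees(np.arctan2(v[1],v[0]))%180-90)
E
```

```text
t 2.45 pos [ 0.5355 -0.1862  0.4043] rpy [-1.7993e+02  4.0000e-02  7.6700e+01] w 0.057 F [ 0.4  -0.28 -0.49]
need shift(/0.1) [0.0342 0.0069 0.0029] turn [-0.0008  0.0004 -0.0089]
[199   0  48  35 406] [532.5 -38.8] [21.1 31.3] axis deg 76.74995704041058
[284   0  35  12 231] [584.7 -44. ] [ 6.7 22.4] axis deg 84.3875359030346
[527   0  33  31 276] [744.2 -84.5] [14.5 28.9] axis deg 44.73106955242025
[118  14  32   7 219] [474.4 -24. ] [ 3.8 21.3] axis deg 75.8079641244714
[  0  32  15  28 243] [381.6 -17.8] [17.  10.4] axis deg -5.774511038583981
[120  40  36  18 507] [470.9 -43.7] [10.9 24.8] axis deg 83.54623623652654
[173 151  15 107 853] [ 468.1 -155.9] [81.2  6.3] axis deg -13.002237729335334
[225 150  12 105 821] [ 505.2 -163.1] [79.2  5.9] axis deg -12.74613383090147
[273 154  12  99 996] [ 539.4 -171.8] [74.6  7.8] axis deg -12.798558667192495
[   0  186   96  125 7992] [ 344.7 -165.2] [91.7 79.8] axis deg -35.320087447959
```

View pics/w2.png

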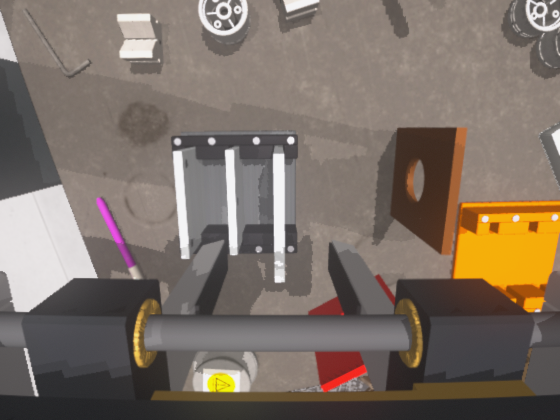

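move_arm --increments '[[[0.6,0.03,0.007,0.15,0,0,-0.008],[0.6,0.03,0.007,0.3,0,0,-0.008],[0.6,0.03,0.007,0.45,0,0,-0.008],[0.6,0.03,0.007,0.6,0,0,-0.008],[0.6,0.03,0.007,0.75,0,0,-0.008],[0.6,0.03,0.007,0.9,0,0,-0.008],[0.6,0.03,0.007,0.9,0,0,-0.008],[0.6,0.03,0.007,0.9,0,0,-0.008]]]'

```text
time: 3.17
tool_pos: [0.5365, -0.1837, 0.3141]
ee_rot: [-3.14, -0.0, 1.351]
wrist_force: [0.6, 0.5, -0.2]
width: 0.0563
```

```bash
python3 - <<'E'
from h import *
inc([.537,-.183,.298],77.5)
P=robot.camera_params('wrist');im,d=robot.snapshot('wrist');cv2.imwrite('pics/w3.png',im[...,::-1])
print(plane('wrist',[(288,225)],.138,P))
inc([.537,-.183,.298],77.5)
im,d=robot.snapshot('scene');cv2.imwrite('pics/s3.png',cv2.resize(im[150:290,160:340,::-1],None,fx=4,fy=4,interpolation=2))
E
```

```text
t 3.17 pos [ 0.5365 -0.1837  0.3141] rpy [-179.88   -0.     77.41] w 0.0563 F [ 0.64  0.55 -0.16]
need shift(/0.1) [0.0081 0.004  0.1607] turn [-0.0013 -0.0001 -0.001 ]
[[ 0.54635861 -0.16025475  0.138     ]]
t 3.22 pos [ 0.5369 -0.1837  0.3153] rpy [1.7998e+02 2.0000e-02 7.7430e+01] w 0.0564 F [-0.09  0.94  0.4 ]
need shift(/0.1) [ 0.0068 -0.0006  0.1733] turn [ 0.0003  0.0002 -0.0007]
```

View pics/w3.png

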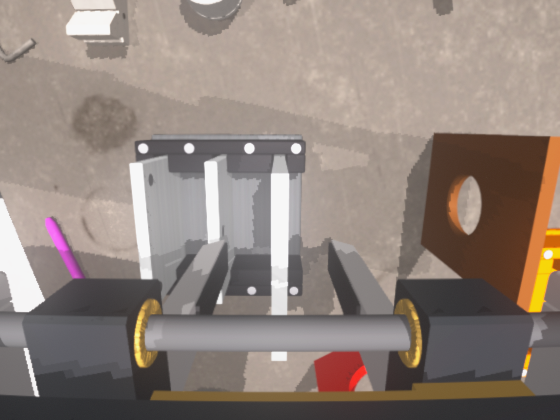

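View pics/s3.png

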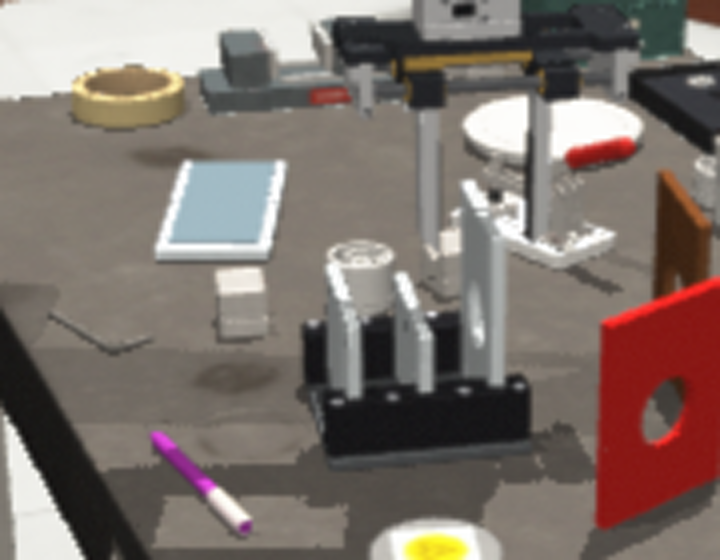

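move_arm --increments '[[[0.4,0.005,0.0,0,0,0,0],[0.4,0.005,0,0.06,0,0,0],[0.4,0.005,0,0.12,0,0,0],[0.4,0.005,0,0.17,0,0,0],[0.4,0.005,0,0.17,0,0,0],[0.4,0.005,0,0.17,0,0,0]]]'

```text
time: 3.77
tool_pos: [0.5373, -0.1823, 0.2968]
ee_rot: [-3.14, -0.0, 1.353]
wrist_force: [0.4, -0.6, 0.4]
width: 0.0378
```

move_arm --increments '[[[0.2,0,0,0,0,0,0],[0.15,0,0,0,0,0,0],[0.1,0,0,0,0,0,0],[0.05,0,0,0,0,0,0],[0,0,0,0,0,0,0],[0,0,0,0,0,0,0],[0,0,0,0,0,0,0],[0,0,0,0,0,0,0]]]'

```text
time: 4.43
tool_pos: [0.5374, -0.1825, 0.2979]
ee_rot: [3.141, 0.0, 1.353]
wrist_force: [0.2, 0.6, 0.8]
width: 0.0079
```

```bash
python3 - <<'E'
from h import *
inc([.537,-.183,.404],77.5)
print(robot.get_obs()['wrist_torque'])
im,d=robot.snapshot('scene');cv2.imwrite('pics/s4.png',cv2.resize(im[150:290,160:340,::-1],None,fx=4,fy=4,interpolation=2))
E
```

```text
t 4.43 pos [ 0.5374 -0.1825  0.2979] rpy [1.7999e+02 1.0000e-02 7.7530e+01] w 0.0079 F [0.22 0.58 0.84]
need shift(/0.1) [-0.0061 -0.0031 -1.0612] turn [0.0001 0.0001 0.0004]
[-0.02750892  0.03901289 -0.08830338]
```

View pics/s4.png

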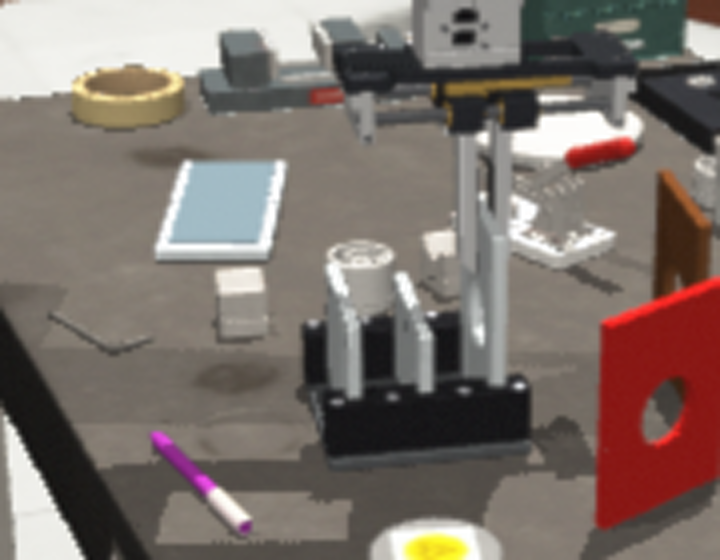

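The plate is gripped: the opening reads 7.9 mm and side forces are small. Next I draw it straight up.

move_arm --increments '[[[0,0,0,-0.06,0,0,0],[0,0,0,-0.15,0,0,0],[0,0,0,-0.25,0,0,0],[0,0,0,-0.35,0,0,0],[0,0,0,-0.45,0,0,0],[0,0,0,-0.52,0,0,0],[0,0,0,-0.55,0,0,0],[0,0,0,-0.55,0,0,0]]]'

```text
time: 5.15
tool_pos: [0.5376, -0.1825, 0.3542]
ee_rot: [3.139, 0.001, 1.353]
wrist_force: [-0.2, -0.4, -3.7]
width: 0.0077
```

move_arm --increments '[[[0,0,0,-0.06,0,0,0],[0,0,0,-0.15,0,0,0],[0,0,0,-0.25,0,0,0],[0,0,0,-0.35,0,0,0],[0,0,0,-0.45,0,0,0],[0,0,0,-0.52,0,0,0],[0,0,0,-0.55,0,0,0],[0,0,0,-0.55,0,0,0]]]'

```text
time: 5.82
tool_pos: [0.5376, -0.1825, 0.4092]
ee_rot: [3.139, 0.001, 1.353]
wrist_force: [-0.5, -0.1, -3.0]
width: 0.008
```

```bash
python3 - <<'E'
from h import *
inc([.486,.195,.41],66.5)
print(robot.get_obs()['wrist_torque'])
im,d=robot.snapshot('scene');cv2.imwrite('pics/s5.png',cv2.resize(im[130:290,160:340,::-1],None,fx=3,fy=3,interpolation=2))
im,d=robot.snapshot('side');cv2.imwrite('pics/d5.png',cv2.resize(im[60:285,210:400,::-1],None,fx=2.6,fy=2.6,interpolation=2))
E
```

```text
t 5.82 pos [ 0.5376 -0.1825  0.4092] rpy [1.7986e+02 3.0000e-02 7.7530e+01] w 0.008 F [-0.47 -0.13 -2.95]
need shift(/0.1) [ 3.5747 -1.3184 -0.0133] turn [0.0016 0.0002 0.1226]
[-0.0310447  -0.09473235  0.00681605]
```

View pics/s5.png

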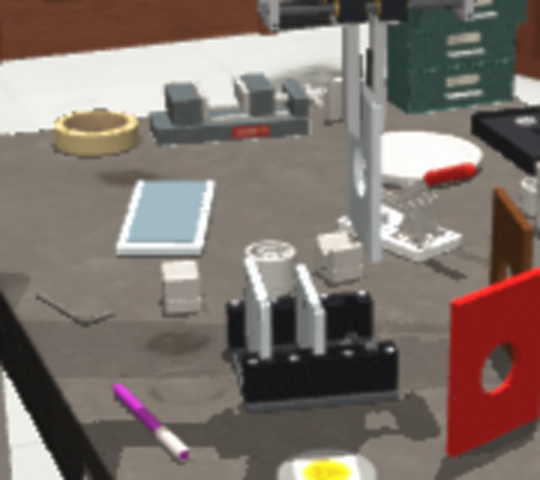

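View pics/d5.png

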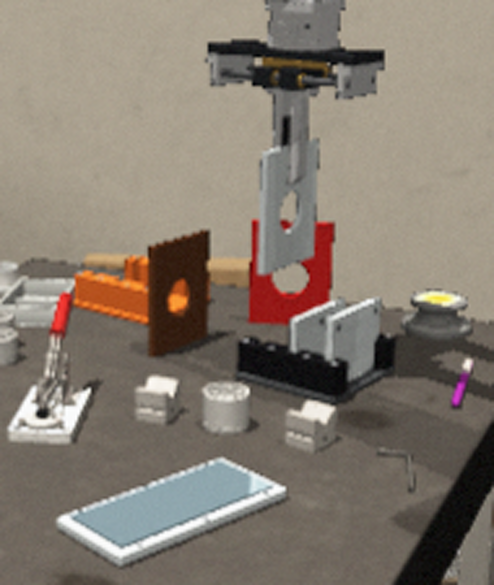

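The plate hangs clear and upright above the rack, and both low plates are still in their slots. I'll carry it gently to the mirror.

move_arm --increments '[[[0,0.03,-0.01,0,0,0,0],[0,0.1,-0.035,0,0,0,0],[0,0.21,-0.075,0,0,0,0],[0,0.34,-0.125,0,0,0,0],[0,0.48,-0.175,0,0,0,0],[0,0.62,-0.23,0,0,0,0],[0,0.76,-0.28,0,0,0,0],[0,0.9,-0.33,0,0,0,0]]]'

```text
time: 6.58
tool_pos: [0.5241, -0.0853, 0.4079]
ee_rot: [3.141, -0.0, 1.354]
wrist_force: [0.1, -0.3, -4.6]
width: 0.0081
```

move_arm --increments '[[[0,0.13,-0.05,0,0,0,0],[0,0.26,-0.1,0,0,0,0],[0,0.39,-0.145,0,0,0,0],[0,0.52,-0.19,0,0,0,0],[0,0.65,-0.24,0,0,0,0],[0,0.78,-0.29,0,0,0,0],[0,0.9,-0.33,0,0,0,0]]]'

```text
time: 7.17
tool_pos: [0.5113, 0.0092, 0.4078]
ee_rot: [3.141, -0.0, 1.354]
wrist_force: [-0.2, 0.2, -2.9]
width: 0.0081
```

move_arm --increments '[[[0,0.12,-0.045,0,0,0,0],[0,0.24,-0.09,0,0,0,0.01],[0,0.36,-0.135,0,0,0,0.02],[0,0.48,-0.18,0,0,0,0.03],[0,0.59,-0.22,0,0,0,0.04],[0,0.69,-0.255,0,0,0,0.05],[0,0.78,-0.29,0,0,0,0.055],[0,0.86,-0.32,0,0,0,0.06]]]'

```text
time: 7.83
tool_pos: [0.4988, 0.0997, 0.4077]
ee_rot: [3.142, -0.0, 1.259]
wrist_force: [-0.8, -0.7, -3.7]
width: 0.0081
```

```bash
python3 - <<'E'
from h import *
inc([.486,.195,.405],66.5)
P=robot.camera_params('wrist');im,d=robot.snapshot('wrist');cv2.imwrite('pics/w6.png',im[...,::-1]);np.savez('w6.npz',im=im,d=d,**P)
E
```

```text
t 7.83 pos [0.4988 0.0997 0.4077] rpy [180.    -0.    72.14] w 0.0081 F [-0.84 -0.72 -3.69]
need shift(/0.1) [ 0.8678 -0.4146  0.0267] turn [ 0.     -0.      0.0626]
```

View pics/w6.png

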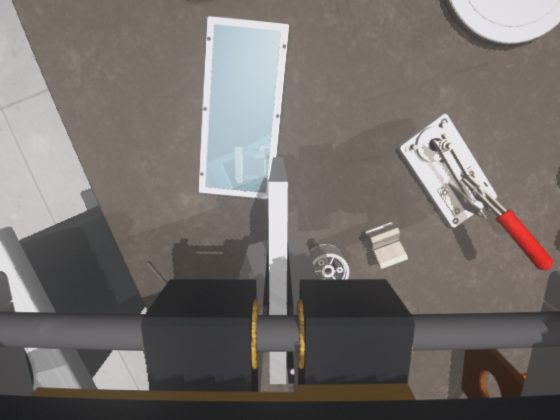

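The wrist view shows the mirror frame with corners near (208,17), (288,25), (199,192) and (274,199). The held plate, at (278,165) and below, is aligned with the tool.

```bash
python3 - <<'E'
from h import *
z=np.load('w6.npz');P={k:z[k] for k in('mtx','k1','R','t')};P['k1']=float(P['k1']);im=z['im']
p=plane('wrist',[(208,16.5),(288.5,24),(274,199),(199,192.5)],.014,P);print(p.round(4),p.mean(0))
e=(p[0]+p[1]-p[2]-p[3])/2;print('yaw',np.degrees(np.arctan2(e[1],e[0]))-90,np.linalg.norm(e))
# plate top edge
m=(im.min(2)>200).astype(np.uint8);m[:150]=0;m[275:]=0;m[:,:262]=0;m[:,292:]=0
uv=np.argwhere(m)[:,::-1];w=plane('wrist',uv,.138+.11,P);v=np.linalg.svd(w[:,:2]-w[:,:2].mean(0),full_matrices=False)[2][0]
print('plate yaw',np.degrees(np.arctan2(v[1],v[0]))%180-90,'far end y',w[:,1].max(),w[w[:,1].argmax()])
E
```

```text
[[0.4877 0.294  0.014 ]
 [0.5628 0.262  0.014 ]
 [0.493  0.0947 0.014 ]
 [0.4153 0.1276 0.014 ]] [0.48971053 0.19456471 0.014     ]
yaw -23.08993028486367 0.18139970892858734
plate yaw -16.317973919839247 far end y 0.1600359627016543 [0.51153145 0.16003596 0.248     ]
```

move_arm --increments '[[[0,0.12,-0.055,0,0,0,0.01],[0,0.24,-0.11,0,0,0,0.02],[0,0.36,-0.17,0,0,0,0.03],[0,0.48,-0.23,0,0,0,0.04],[0,0.58,-0.275,0,0,0,0.05],[0,0.67,-0.32,0,0,0,0.055],[0,0.73,-0.35,0,0,0,0.058],[0,0.78,-0.37,0,0,0,0.06]]]'

```text
time: 8.55
tool_pos: [0.4877, 0.1846, 0.4076]
ee_rot: [3.141, 0.0, 1.165]
wrist_force: [0.3, -0.9, -3.7]
width: 0.0077
```

```bash
python3 - <<'E'
from h import *
inc([.487,.195,.405],66.8)
E
```

```text
t 8.55 pos [0.4877 0.1846 0.4076] rpy [1.7999e+02 2.0000e-02 6.6750e+01] w 0.0077 F [ 0.29 -0.87 -3.69]
need shift(/0.1) [ 0.0925 -0.0475  0.0263] turn [ 0.0001  0.0002 -0.0006]
```

move_arm --increments '[[[0,0.03,-0.015,0.01,0,0,0],[0,0.06,-0.03,0.02,0,0,0],[0,0.085,-0.045,0.025,0,0,0],[0,0.085,-0.045,0.025,0,0,0],[0,0.085,-0.045,0.025,0,0,0],[0,0.085,-0.045,0.025,0,0,0],[0,0.085,-0.045,0.025,0,0,0],[0,0.085,-0.045,0.025,0,0,0]]]'

```text
time: 9.22
tool_pos: [0.4872, 0.1934, 0.4052]
ee_rot: [3.141, 0.0, 1.164]
wrist_force: [-0.4, -0.6, -2.7]
width: 0.0077
```

```bash
python3 - <<'E'
from h import *
inc([.487,.195,.405],66.8);print(robot.get_obs()['wrist_torque'],robot.get_obs()['qvel'])
for n in('scene','side'):
    P=robot.camera_params(n);im,d=robot.snapshot(n);np.savez(n+'7.npz',im=im,d=d,**P)
    V,U=np.mgrid[0:420,0:560];uv=np.c_[U.ravel(),V.ravel()];q=depthpts(n,uv,d,P)
    k=(d.ravel()>0)&(q[:,2]>.09)&(q[:,2]<.27)&(abs(q[:,0]-.487)<.09)&(abs(q[:,1]-.195)<.09)
    f=q[k];lo=f[f[:,2]<.2];A=np.c_[lo,np.ones(len(lo))];c=lo.mean(0);nn=np.linalg.svd(lo-c,full_matrices=False)[2][2]
    print(n,len(f),'minz',np.percentile(f[:,2],1),'centre',c,'y',lo[:,1].min(),lo[:,1].max(),'normal',nn)
im=np.load('scene7.npz')['im'];cv2.imwrite('pics/s7.png',cv2.resize(im[100:290,130:340,::-1],None,fx=3,fy=3,interpolation=2))
im=np.load('side7.npz')['im'];cv2.imwrite('pics/d7.png',cv2.resize(im[60:300,190:400,::-1],None,fx=2.4,fy=2.4,interpolation=2))
E
```

```text
t 9.22 pos [0.4872 0.1934 0.4052] rpy [179.99   0.    66.71] w 0.0077 F [-0.41 -0.57 -2.67]
need shift(/0.1) [ 0.0142 -0.0081  0.0022] turn [ 0.0001  0.     -0.001 ]
[-0.01525038 -0.03600714 -0.01275476] [ 0.00185363  0.00052094  0.00016179  0.00245691 -0.0009237   0.00018279]
scene 426 minz 0.1192583318356909 centre [0.4778252  0.17229808 0.15771073] y 0.1389022826047881 0.24427173366638288 normal [-0.90487237  0.42558829 -0.0089778 ]
side 2397 minz 0.11798417413882704 centre [0.48426402 0.197259   0.15579926] y 0.14431825562532175 0.24125658905943015 normal [ 0.91315426 -0.40753672 -0.00794471]
```

View pics/s7.png

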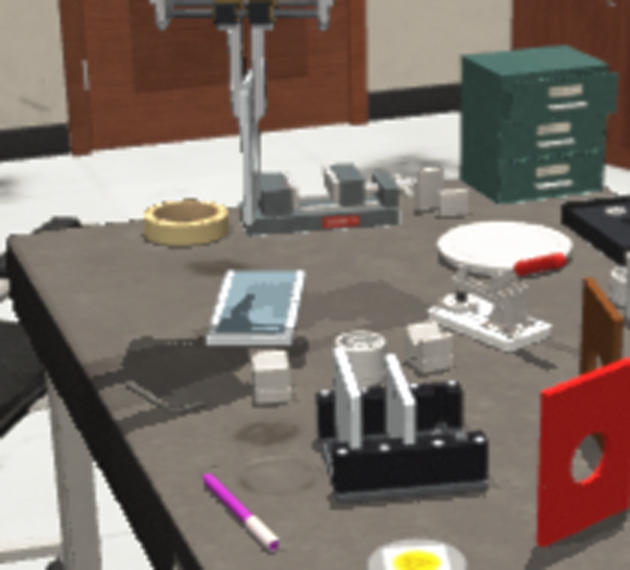

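View pics/d7.png

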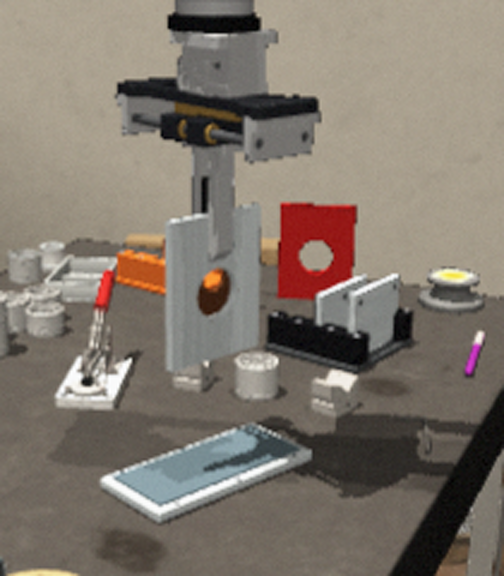

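```bash
python3 - <<'E'
from h import *
z=np.load('side7.npz');P={k:z[k] for k in('mtx','k1','R','t')};P['k1']=float(P['k1'])
V,U=np.mgrid[0:420,0:560];uv=np.c_[U.ravel(),V.ravel()];q=depthpts('side',uv,z['d'],P)
k=(z['d'].ravel()>0)&(q[:,2]>.09)&(q[:,2]<.27)&(abs(q[:,0]-.487)<.09)&(abs(q[:,1]-.195)<.09)
q=q[k];u=uv[k]
r=[(c,q[(u[:,0]==c)][u[u[:,0]==c][:,1].argmax()]) for c in np.unique(u[:,0])[4:-4]]
e=np.array([x[1] for x in r]);e=e[e[:,2]<.14];s=np.hypot(e[:,0]-.487,e[:,1]-.195)*np.sign(e[:,1]-.195)
print(len(e),'lower edge z fit slope,z0',np.polyfit(s,e[:,2],1))
inc([.487,.195,.405],66.8);print(abs(robot.get_obs()['qvel']).max())
E
```

```text
32 lower edge z fit slope,z0 [0.0104197 0.1177359]
t 9.32 pos [0.4872 0.1934 0.4052] rpy [179.99   0.    66.72] w 0.0079 F [-0.25 -0.36 -3.97]
need shift(/0.1) [ 0.0136 -0.0079  0.0019] turn [ 0.0001  0.     -0.0009]
0.0021474188855510386
```

The plate is level to about 0.01 rad, its lower edge is about 10 cm above the glass, and the arm is still. I'm handing the job in.

```bash
python3 - <<'E'
from h import *
print(robot.close_job());o=robot.get_obs();print(o['time'],o['width'],o['wrist_force'])
E
```

```text
the job is handed in; nothing more can be done
None
the job is handed in; nothing more can be done
```

I gripped the tall bored plate 20 mm below its top edge and drew it straight up out of its slot. I carried it upright to the mirror and handed the job in at about 9.3 s with the plate still held. The hand-in reports no verdict, so I can't confirm the result.

Last checks before handing in:
- **Position:** the tool was at (0.487, 0.193). My three estimates of the mirror's middle fell within about (0.482–0.490, 0.192–0.203), so the plate is within about 12 mm of all of them.
- **Height:** the lower edge was at z ≈ 0.115–0.118, about 10 cm above the glass.
- **Attitude:** upright and level within about 0.01 rad, and in line with the mirror within about 0.04 rad.
- **Grip and stillness:** the grip was steady at 7.9 mm opening, and joint speeds were 0.002 rad/s or less.
- **Everything else:** in the pictures both low plates still stood in their slots, and the housing and V-blocks looked undisturbed. Nothing touched the mirror.

The height estimates disagreed by about 3 mm: the tool pose gave 0.115 and the camera depth 0.118. Both are well inside the allowed range. No check failed.

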